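# Check the photometer with its blue standard

## Robot

A 6-joint arm with a two-finger parallel gripper is mounted at the origin on a cart in front of the work surface, level with it; the furniture and walls round the work are solid. World frame = base frame: x ahead of the robot, y to its left, z up, the work surface at z = 0. Lengths are in mm, angles in rad, forces in N, time in s.
With the tool pointing down it reaches from about 275 to 750 mm from the base axis. Payload 10.2 kg.
Tool frame: the origin (TCP) lies on the centre line of the jaws, within the pads' length; the fingertips stand 11 mm ahead of it and the grasp point (between the pads) lies 8 mm behind it; z points along the fingers, x is the direction in which the jaws open and shut, and the axes are right-handed (so a half turn about z gives the same grasp; the last joint's range is limited). The gripper opens to 85 mm and grips with 20 to 120 N. Pads are 22 mm wide; open, the fingers measure 114 mm over their backs; the gripper's body (76 mm by 85 mm) begins 54 mm behind the grasp point. The pads swing forward as they close: fully open they stand 13 mm farther back than shut.
Start: joints at [-1.478, 0.313, 1.498, -0, 1.331, -0.223], TCP at [163.04, -499.048, 242.294] pointing down, gripper open.
Joint ranges: [-2.94, 2.94], [-0.97, 2.17], [0.19, 2.56], [-1.23, 4.37], [0.02, 3.11], [-2.88, 2.88]. Speed limits (rad/s): [2.39, 2.39, 3.01, 3.14, 3.14, 3.14].

## Interface

Orientations are given as [roll, pitch, yaw] about the fixed x, y, z axes, in that order (R = Rz(yaw) Ry(pitch) Rx(roll)).
In Python, from rig import robot gives the robot as it stands. The module is installed in compiled form; this text tells all that it offers.
- The arm moves only by the shell command python3 -m jog 'ROWS' [OPENING] [FORCE]. ROWS is JSON, a list of rows, each an object with "linear": the shift along the tool's x, y, z in m, a list of three; "turn": the turn, a rotation vector about the tool's x, y, z in degrees, a list of three. A call has 1 to 10 rows; each row is the pose to reach, as a shift and turn from the pose commanded when the call began, along the tool's axes at that moment; what a row does not reach only later rows make up. A row lasts 1/12 s, in which the tool goes at most 41.7 mm and 7.16 degrees, less where a joint would pass 70% of its speed; a pose out of reach is approached as far as the arm can. A call with a gripper value outside its range is refused whole. OPENING is the finger opening in m, from 0 to 0.0854, set as the call begins (- or left out, the last holds). The fingers move at their own pace and stop on an object; FORCE is the grip in N (left out, the last holds). Time passes only in rows, so rows that repeat a pose let the fingers close. It gives the time, the measured TCP pose, the force and the opening at its end, in the units of the state.
- robot.sense(): the state, without advancing time (a new reading comes with each control period).
- robot.read_camera(name): name is "scene" or "top"; returns the picture (480x640x3 uint8, red, green, blue); there is no depth.
- robot.get_calibration(name): a dict with "vfov" (degrees; the focal length in pixels is half the picture's height over the tangent of half this angle, whatever the lens; pixels are square), "cx", "cy" (the principal point, pixels), "k1" (the pictures are not rectified: a ray, as slopes to the right and down, at radius r is drawn at 1 + k1 r^2 times it, then the intrinsics apply), "origin" and "rotation" of the camera in the world. Camera axes: x right, y down, z forward; pixel columns grow to the right and rows downward; lengths in mm; the calibration is good to about 2 mm. A picture is of the moment at which its call begins. get_calibration takes no time and is no camera call.
- robot.hand_in(): hands the job in, once; it reports no verdict.
The state is a dict: "clock": time; "joint_pos": joint angles; "qvel": joint speeds; "effort": joint torques, N m; "tcp_pos": TCP position; "ee_rot": TCP orientation; "force": force on the tool from outside, world axes, zero at the start; "wrist_torque": the same for the moment, N m; "finger_gap": opening from 0.0 (shut) to 1.0 (fully open).
Only numpy, scipy, OpenCV 4.12 (cv2) and the standard library are available. Lean on these libraries where they do the work, as an engineer would, in place of code of your own. Each camera call takes 0.05 s, during which the arm holds its last target.

## Task

Check the bench photometer with its blue check standard: slide the black dust shutter on its deck fully open to its end stop, take the standard with the blue grip out of the storage stand, set it in the uncovered port with its white marks in line with the port's, push it down against the spring until its flange is home, and turn it a quarter turn clockwise (seen from above) against the return spring to its stop. Finish still gripping it there, down and turned home, because the springs turn it back and lift it when it is let go; leave the other two standards in the stand and the flask and the beaker where they are.

Things in the scene. Friction and masses are not known exactly. Their poses are not given: they have to be found in the camera images.
- photometer: light grey bench instrument, fixed, 200 (x) x 250 (y) x 95 mm, its deck level at 95 mm; a dark sloping display panel on its -x side, towards the robot. Origin at the centre of its underside; x points away from the panel, y to the side to which the shutter opens, z up
- port (a point): centre of the measuring port's mouth, level with the deck (z 95 mm), axes as the photometer's; covered by the shutter at first. Steel collar 12 mm thick: bore 35 mm, two pin slots 12 mm wide along +x and -x to 48 mm across; white marks on the deck in line with them. Wider below. A sprung ejector 30 mm down resists with 5 N at first touch, 10 N when the standard is home
- shutter_grip (a point): centre of the grip of the black sliding shutter: an upright ridge 38 mm long (x), 16 mm thick (y, the sliding direction), 20 mm tall; its centre 15 mm, its top 25 mm above the deck. Axes as the photometer's. It stands on a 66 x 64 mm plate whose top is 5 mm above the deck, between rails 8 mm high
- shutter (a joint): how far the shutter is open, m: 0 it covers the port, 0.070 fully open at its end stop, the grip then 86 mm to the photometer's +y of the port's centre. Slides with 1.5 N of friction and stays where it is left
- return_ring (a joint): angle of the spring-return ring under the collar, rad: 0 at rest (notches under the slots), 1.25 at its stop, growing clockwise seen from above. The standard's pins turn it once they are below the collar, with 0.15 rad of play: the standard turns about 1.4 rad (80 degrees) from slots to stop. Return torque 0.05 N m at rest, 0.10 N m at the stop
- ejector (a joint): how far the sprung ejector in the port is pressed down, m: 0 at rest; 0.010 when the standard is home. The standard turns freely on its round steel head
- blue_grip (a point): centre of the blue grip of the standard to be used, halfway up: a bar 46 mm long (x), 24 mm thick (y, pinch here), 34 mm tall (z up), a white line along its top in x. The top of the black flange below is 17 mm below this point. Hangs by its flange in a well of the stand, at any yaw, lifts straight out; half a turn makes no difference. Home in the port, this point is 23 mm above the mouth
- std_blue: the blue standard itself, 0.12 kg; origin 23 mm below the grip's centre, on its axis, at the underside of the flange (54 mm across, 6 mm thick). Below: steel foot 30 mm thick, 24 mm long, then a tapered tip 22 mm thick ending 40 mm below. Two round pins 7 mm thick along +x and -x to 44 mm across, 18 mm below. When turned in the port and not pressed it rises 2.5 mm
- grey_grip (a point): the same point of the check standard with a grey grip, same size; stays in the stand
- amber_grip (a point): the same point of the check standard with an orange grip, same size; stays in the stand
- stand: light grey storage stand, fixed, 80 (x) x 300 (y) x 55 mm tall; origin at the centre of its underside, z up; three wells at y = -100, 0 and +100 mm, one standard in each, in any order
- flask: conical glass flask with pink contents, 100 mm across the foot, 146 mm tall; origin at the centre of its underside; a bystander. To its right, from x = 0.73 m backwards, stands a fixed stirrer drive 0.9 m tall: carry things across nearer to the robot, so that the wrist stays clear of it
- beaker_600: empty glass beaker, 100 mm across, 125 mm tall; origin at the centre of its underside; a bystander
Things that resemble listed ones, but are neither listed nor needed, are in the scene too. Leave any green look-alike of the std_blue alone.

How it is judged:
By the outcome, as a careful person would: the job done as asked, in the order asked, and still so for the second after the job is handed in, while the arm keeps its last pose, push and grip.
It also fails if it takes over 69 s, if anything falls off the work surface, if the arm or the gripper's body presses on something with over 40 N, if the wrist force passes 120 N, or if a joint passes its speed limit or range.

## Working session

There is one attempt and no reset: what is moved stays moved. The work goes in short steps, Python scripts to look and compute and a shell command to move; the robot and the scene stay as the last step left them, time stands still between calls to the robot, and variables do not carry over. Pictures are saved under pics/ and viewed, and the job is handed in when it is done.

```bash
mkdir -p pics; python3 - <<'E'
from rig import robot
import cv2
print(robot.sense())
for n in("scene","top"):
    print(n,robot.get_calibration(n))
    cv2.imwrite(f"pics/{n}0.png",robot.read_camera(n)[:,:,::-1])
E
```

```text
{'clock': 0.0, 'joint_pos': array([-1.47840266e+00,  3.13490453e-01,  1.49843511e+00,  1.99955136e-05,
        1.33100205e+00, -2.23375467e-01]), 'qvel': array([-5.77968913e-04,  7.71677201e-04, -1.46867722e-03, -7.79993840e-05,
       -1.23834272e-03, -6.23656342e-04]), 'effort': array([ 3.50854079e-04, -4.12268722e+01, -2.59741831e+01, -1.82292983e-04,
        4.22052137e-03, -4.71152589e-05]), 'tcp_pos': array([ 163.0201018 , -498.79583984,  241.71511069]), 'ee_rot': array([-3.14127800e+00,  1.29748970e-03, -1.25503175e+00]), 'force': array([ 0.13312678,  0.90874836, -0.58241966]), 'wrist_torque': array([ 0.00981087,  0.00478311, -0.04488695]), 'finger_gap': 0.9999242922182381}
scene {'vfov': 47.56085525255567, 'cx': 318.1694087380706, 'cy': 239.10795142088676, 'k1': -0.13778071854629267, 'origin': array([-256.18779295,  566.87247288, 1118.89147592]), 'rotation': array([-2.3886816 , -0.01900817, -2.09932118])}
top {'vfov': 45.55424345720196, 'cx': 320.40903300123506, 'cy': 243.7514947274385, 'k1': -0.11932875303181886, 'origin': array([ 458.60485577,   89.65991802, 1322.27782084]), 'rotation': array([-3.06782638, -0.0136979 , -1.56979636])}
```

View pics/scene0.png

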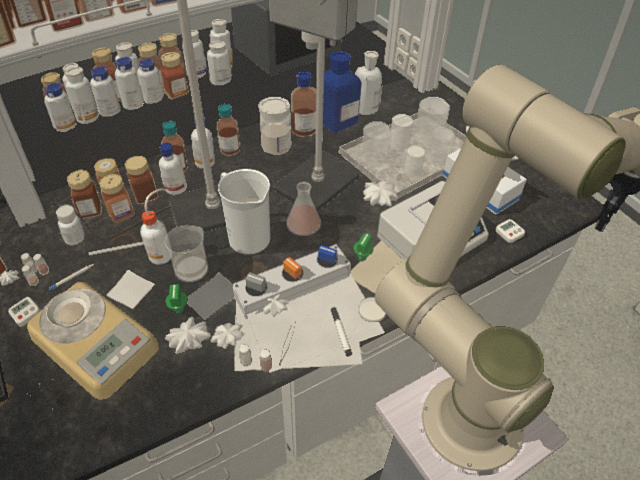

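View pics/top0.png

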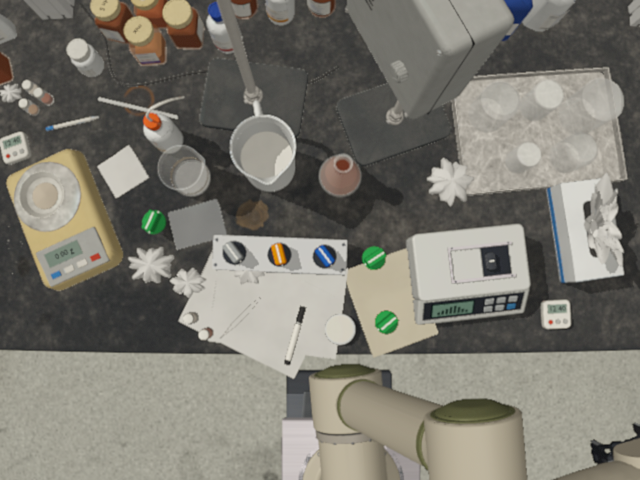

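```bash
cat > h.py <<'E'
import numpy as np, cv2
from scipy.spatial.transform import Rotation as R
from rig import robot
def cam(n):
    c=robot.get_calibration(n); f=240/np.tan(np.radians(c["vfov"]/2))
    K=np.array([[f,0,c["cx"]],[0,f,c["cy"]],[0,0,1]]); d=np.array([c["k1"],0,0,0,0.])
    return K,d,np.array(c["origin"]),R.from_euler("xyz",c["rotation"]).as_matrix()
def onplane(n,px,z):
    K,d,o,M=cam(n); px=np.array(px,float).reshape(-1,1,2)
    u=cv2.undistortPoints(px,K,d,criteria=(3,50,1e-10)).reshape(-1,2) if 0 else cv2.undistortPointsIter(px,K,d,np.eye(3),np.eye(3),(3,50,1e-10)).reshape(-1,2)
    r=np.c_[u,np.ones(len(u))]@M.T
    return o+r*((z-o[2])/r[:,2])[:,None]
def proj(n,P):
    K,d,o,M=cam(n); P=(np.array(P,float).reshape(-1,3)-o)@M
    return cv2.projectPoints(P,np.zeros(3),np.zeros(3),K,d)[0].reshape(-1,2)
def grab(n,name,box=None,s=1):
    im=robot.read_camera(n)[:,:,::-1].copy()
    cv2.imwrite("pics/raw_"+name,im)
    if box: x0,y0,x1,y1=box; im=im[y0:y1,x0:x1]
    cv2.imwrite("pics/"+name,cv2.resize(im,None,fx=s,fy=s,interpolation=cv2.INTER_CUBIC))
E
python3 - <<'E'
from h import *
t=cv2.imread("pics/top0.png"); s=cv2.imread("pics/scene0.png")
a=cv2.resize(t[215:335,400:540],None,fx=5,fy=5,interpolation=2)
cv2.imwrite("pics/c1.png",a)
cv2.imwrite("pics/c2.png",cv2.resize(t[225:345,210:410],None,fx=4,fy=4,interpolation=2))
cv2.imwrite("pics/c3.png",cv2.resize(s[220:310,230:400],None,fx=4.7,fy=4.7,interpolation=2))
cv2.imwrite("pics/c4.png",cv2.resize(s[170:270,370:530],None,fx=5,fy=5,interpolation=2))
E
```

```text
(no output)
```

View pics/c1.png

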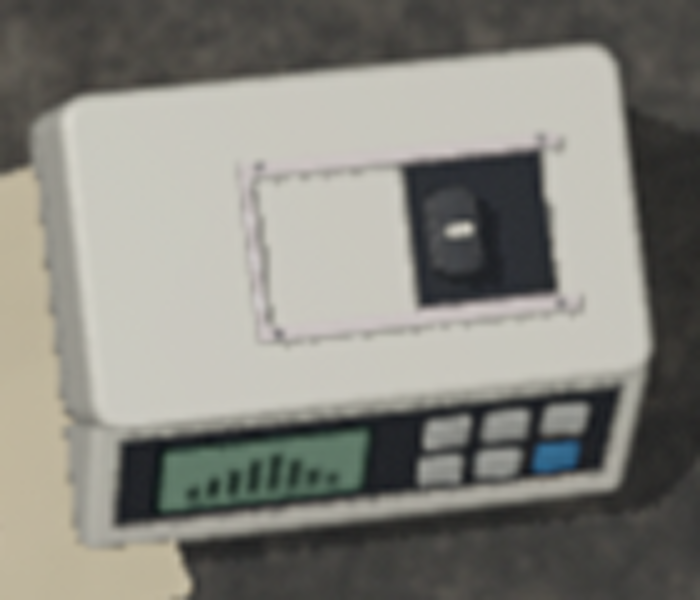

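View pics/c2.png

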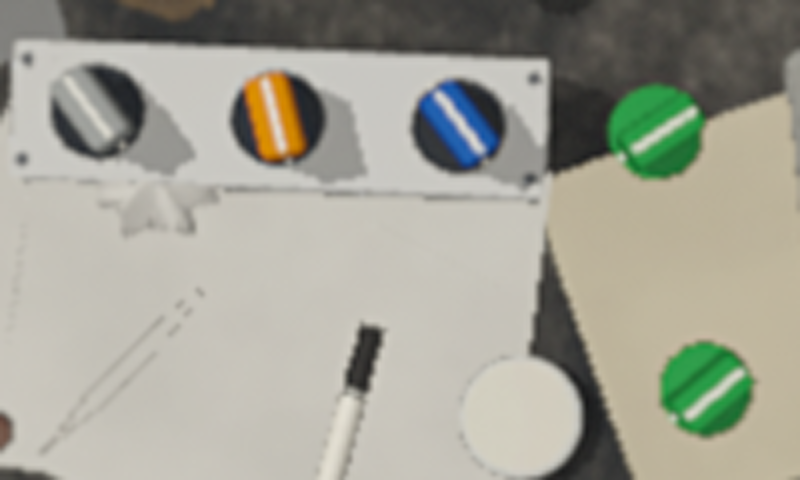

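View pics/c3.png

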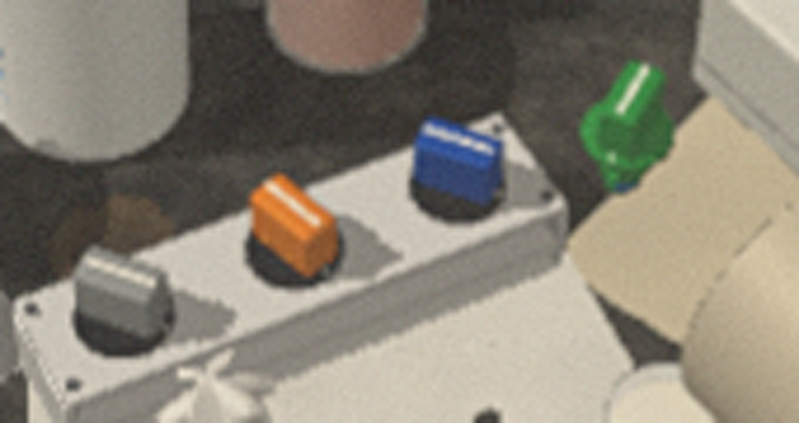

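View pics/c4.png

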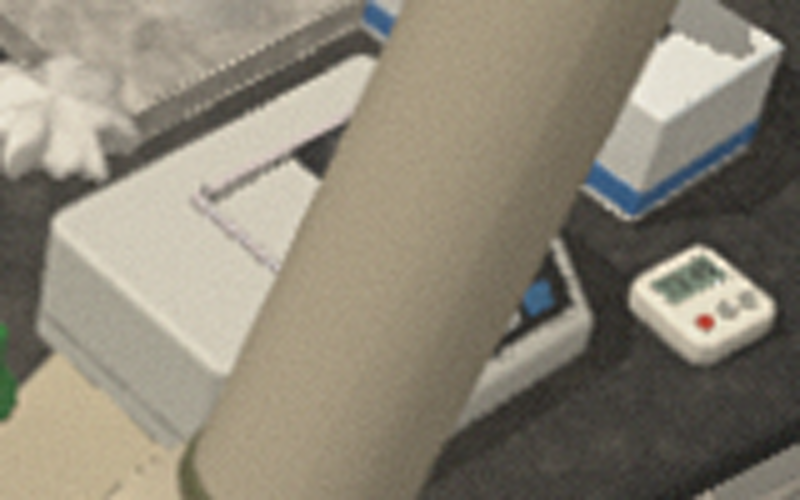

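```bash
python3 - <<'E'
from h import *
t=cv2.imread("pics/top0.png"); s=cv2.imread("pics/scene0.png")
hsv=cv2.cvtColor(t,cv2.COLOR_BGR2HSV)
# shutter plate
c=lambda x,y:(400+(x+.5)/5-.5,215+(y+.5)/5-.5)
dk=(hsv[...,2]<75).astype(np.uint8); m=np.zeros_like(dk); m[243:279,478:514]=dk[243:279,478:514]
m=cv2.morphologyEx(m,cv2.MORPH_CLOSE,np.ones((9,9)))
cs=max(cv2.findContours(m,0,1)[0],key=cv2.contourArea); r=cv2.minAreaRect(cs); print("plate",r,"box",cv2.boxPoints(r).tolist())
bw=cv2.boxPoints(r); P=onplane("top",bw,100); print(P.mean(0),np.linalg.norm(P-np.roll(P,1,0),axis=1),P[:,:2])
P=onplane("top",[c(405,167),c(540,150),c(556,290),c(420,306)],100);print("plate man",P.mean(0),np.linalg.norm(P-np.roll(P,1,0),axis=1)); 
e=P[0]-P[1]+P[3]-P[2]; print("y axis yaw",np.degrees(np.arctan2(-e[0],e[1])))
print("mark",onplane("top",[c(460,230)],120))
# deck
D=onplane("top",[c(70,97),c(608,44),c(650,352),c(100,428)],95); print("deck",D[:,:2],np.linalg.norm(D-np.roll(D,1,0),axis=1)); e=D[0]-D[1]+D[3]-D[2]; print("yaw",np.degrees(np.arctan2(-e[0],e[1])))
# blue
for n,im in(("top",t),("scene",s)):
    h=cv2.cvtColor(im,cv2.COLOR_BGR2HSV); m=cv2.inRange(h,(105,140,50),(125,255,255)); 
    k,l,st,ce=cv2.connectedComponentsWithStats(m)
    for i in range(1,k):
        if st[i,4]>60: print(n,st[i],ce[i])
# white line on blue: top z = stand 55+6+17+17=95
h=hsv[240:274,308:342]; w=((h[...,1]<110)&(h[...,2]>150)).astype(np.uint8); print(w)
E
```

```text
plate ((495.52728271484375, 260.2320861816406), (27.808216094970703, 26.698225021362305), 83.2901611328125) box [[480.64501953125, 247.98294067382812], [507.160400390625, 244.86349487304688], [510.4095458984375, 272.4812316894531], [483.8941650390625, 275.6006774902344]]
[ 513.83810251 -307.91631847  100.        ] [60.27273587 59.8805222  60.55485712 59.71717746] [[ 540.43975039 -275.13569177]
 [ 547.34347264 -334.61691198]
 [ 487.08806594 -340.63161754]
 [ 480.48112107 -281.28105257]]
plate man [ 513.80072339 -308.19527359  100.        ] [60.60911966 61.0506626  61.37744772 61.25936728]
y axis yaw 6.71206542315216
mark [[ 512.10900685 -292.6482515   120.        ]]
deck [[ 570.93010858 -129.08059386]
 [ 595.18316134 -369.49647862]
 [ 459.65875325 -385.36902453]
 [ 427.89120766 -140.76124679]] [143.51503346 241.63610702 136.45073434 246.66199927]
yaw 6.588511348840416
top [505   0  27  23 380] [519.08421053   8.16578947]
top [208   2  13  19 156] [214.14102564  11.53205128]
top [320 246  15  18  78] [327.92307692 253.41025641]
top [315 249  15  18  89] [321.43820225 257.87640449]
scene [330  52  20  12 117] [338.4957265   57.11965812]
scene [325  68  29  21 200] [334.25  78.39]
scene [297  73  14  13  70] [302.97142857  77.37142857]
scene [319 249  15   9  65] [324.81538462 252.66153846]
[[1 1 1 ... 1 1 1]
 [1 1 1 ... 1 1 1]
 [1 1 1 ... 1 1 1]
 ...
 [1 1 1 ... 1 0 0]
 [1 1 1 ... 1 1 1]
 [1 1 1 ... 1 1 1]]
```

```bash
cat >> h.py <<'E'
def go(x,y,z,yawdeg):
    s=robot.sense(); M=R.from_euler("xyz",s["ee_rot"])
    G=R.from_euler("xyz",[np.pi,0,np.radians(yawdeg)])
    print("linear m",np.round(M.inv().apply(np.array([x,y,z])-s["tcp_pos"])/1000,4),"turn",np.round(np.degrees((M.inv()*G).as_rotvec()),2))
E
python3 - <<'E'
from h import *
c=lambda x,y:(210+(x+.5)/4-.5,225+(y+.5)/4-.5)
P=onplane("top",[c(437,88),c(487,155)],95); print("line",P,P.mean(0),np.degrees(np.arctan2(*(P[0]-P[1])[[1,0]])),np.linalg.norm(P[0]-P[1]))
# scene
c=lambda x,y:(230+(x+.5)/4.7-.5,220+(y+.5)/4.7-.5)
P=onplane("scene",[c(428,123),c(497,146)],95); print("line",P,P.mean(0),np.degrees(np.arctan2(*(P[0]-P[1])[[1,0]])),np.linalg.norm(P[0]-P[1]))
c=lambda x,y:(210+(x+.5)/4-.5,225+(y+.5)/4-.5)
S=onplane("top",[c(14,40),c(549,60),c(547,198),c(8,177)],55);print("stand",S,S.mean(0),np.linalg.norm(S-np.roll(S,1,0),axis=1))
print("flask foot~",onplane("top",[(340,178)],0), onplane("top",[(343,163)],146))
go(512,-292.5,170,-83.4)
E
```

```text
line [[543.11805581  76.23434887  95.        ]
 [507.09285524  49.33086698  95.        ]] [525.10545552  62.78260793  95.        ] 36.75223474327532 44.9623444015732
line [[539.44684045  72.35188346  95.        ]
 [506.81856173  48.45759461  95.        ]] [523.13270109  60.40473903  95.        ] 36.216004208564286 40.44182997531079
stand [[572.20778007 311.66037713  55.        ]
 [561.61495908  13.4679431   55.        ]
 [484.865622    14.74396327  55.        ]
 [495.85566707 313.92600033  55.        ]] [528.63600705 163.44957096  55.        ] [ 76.38571992 298.38052143  76.75994379 299.38382118]
flask foot~ [[711.04894239  25.85363636   0.        ]] [[715.05556268  26.53488689 146.        ]]
linear m [-0.0877 -0.3958  0.072 ] turn [-1.000e-02  6.000e-02  1.149e+01]
```

```bash
python3 -m jog '[{"linear":[-0.0877,-0.3958,0.072],"turn":[0,0,11.5]},{"linear":[-0.0877,-0.3958,0.072],"turn":[0,0,11.5]},{"linear":[-0.0877,-0.3958,0.072],"turn":[0,0,11.5]},{"linear":[-0.0877,-0.3958,0.072],"turn":[0,0,11.5]},{"linear":[-0.0877,-0.3958,0.072],"turn":[0,0,11.5]},{"linear":[-0.0877,-0.3958,0.072],"turn":[0,0,11.5]},{"linear":[-0.0877,-0.3958,0.072],"turn":[0,0,11.5]},{"linear":[-0.0877,-0.3958,0.072],"turn":[0,0,11.5]},{"linear":[-0.0877,-0.3958,0.072],"turn":[0,0,11.5]},{"linear":[-0.0877,-0.3958,0.072],"turn":[0,0,11.5]}]' 0.05 30
python3 -m jog '[{"linear":[0,0,0],"turn":[0,0,0]},{"linear":[0,0,0],"turn":[0,0,0]},{"linear":[0,0,0],"turn":[0,0,0]}]'
python3 - <<'E'
from h import *
print(robot.sense())
go(512,-292.5,114,-83.4)
grab("top","t1.png",(400,215,540,335),5); grab("scene","s1.png",(350,150,550,290),4)
E
```

```text
clock: 0.93
tcp_pos: [513.6, -291.1, 169.6]
ee_rot: [3.141, 0.0, -1.455]
force: [0.4, -1.1, -0.4]
finger_gap: 0.584
clock: 1.18
tcp_pos: [511.6, -292.9, 170.0]
ee_rot: [3.141, 0.0, -1.456]
force: [-0.2, -0.1, 1.3]
finger_gap: 0.584
{'clock': 1.1833, 'joint_pos': array([-7.18414669e-01,  5.15105824e-01,  1.39453269e+00, -3.37563258e-04,
        1.23265776e+00,  7.37241997e-01]), 'qvel': array([-2.51536747e-02, -1.59540604e-02,  4.66443773e-03,  6.44928273e-04,
       -3.71674410e-05, -8.74765654e-04]), 'effort': array([ 1.66738417e+00, -4.85332811e+01, -2.49531931e+01,  6.09789952e-02,
        1.47269951e-03,  2.17217370e-02]), 'tcp_pos': array([ 511.6264821 , -292.92184157,  170.03906021]), 'ee_rot': array([ 3.14088394e+00,  3.06891111e-04, -1.45554468e+00]), 'force': array([-0.21420746, -0.05044206,  1.34135464]), 'wrist_torque': array([0.02270541, 0.03134529, 0.04344958]), 'finger_gap': 0.5837410128668463}
linear m [-0.0004 -0.0005  0.056 ] turn [0.04 0.02 0.  ]
```

View pics/t1.png

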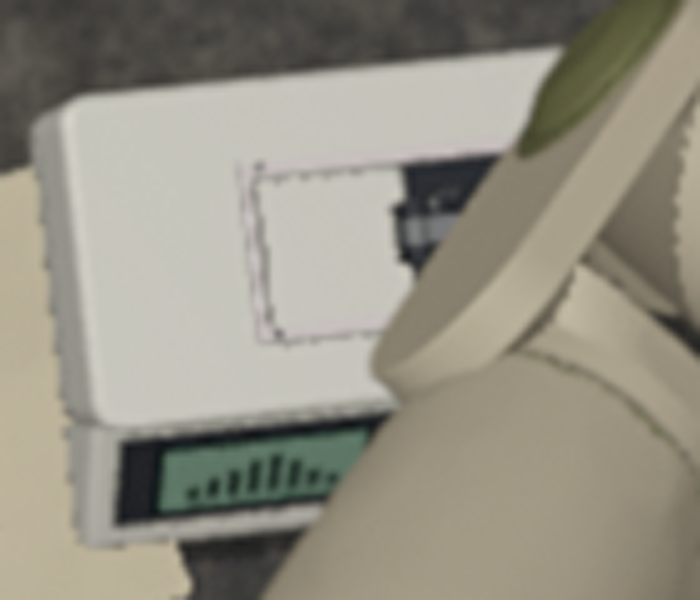

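View pics/s1.png

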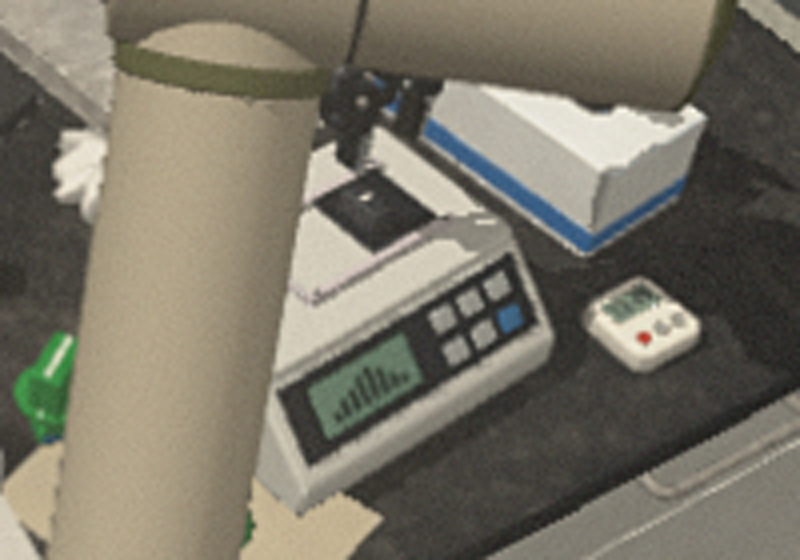

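The scene crop shows the ridge's white mark at about pixel (441.6, 198.9) under the open fingers. I'll check that against the top view.

```bash
python3 - <<'E'
from h import *
c=lambda x,y:(350+(x+.5)/4-.5,150+(y+.5)/4-.5)
print(onplane("scene",[c(367,196)],120))
P=onplane("scene",[c(370,168),c(436,213),c(383,252),c(317,206)],100);print(P,P.mean(0),np.linalg.norm(P-np.roll(P,1,0),axis=1))
E
python3 -m jog '[{"linear":[-0.0004,-0.0005,0.028],"turn":[0,0,0]},{"linear":[-0.0004,-0.0005,0.045],"turn":[0,0,0]},{"linear":[-0.0004,-0.0005,0.056],"turn":[0,0,0]},{"linear":[-0.0004,-0.0005,0.056],"turn":[0,0,0]},{"linear":[-0.0004,-0.0005,0.056],"turn":[0,0,0]}]'
python3 -m jog '[{"linear":[0,0,0],"turn":[0,0,0]},{"linear":[0,0,0],"turn":[0,0,0]},{"linear":[0,0,0],"turn":[0,0,0]},{"linear":[0,0,0],"turn":[0,0,0]},{"linear":[0,0,0],"turn":[0,0,0]},{"linear":[0,0,0],"turn":[0,0,0]}]' 0.0 30
```

```text
[[ 508.84460872 -293.23538517  120.        ]]
[[ 546.14180108 -331.25879893  100.        ]
 [ 486.84269802 -342.35884971  100.        ]
 [ 474.52936915 -283.97540191  100.        ]
 [ 533.16259997 -272.72448384  100.        ]] [ 510.16911705 -307.5793836   100.        ] [59.95603143 60.32905395 59.667789   59.70292215]
clock: 1.7
tcp_pos: [512.2, -292.9, 114.8]
ee_rot: [-3.141, -0.0, -1.457]
force: [0.1, 0.3, 0.5]
finger_gap: 0.584
clock: 2.2
tcp_pos: [512.8, -292.6, 115.4]
ee_rot: [-3.141, -0.001, -1.456]
force: [-1.8, 0.1, 5.4]
finger_gap: 0.176
```

```bash
python3 -m jog '[{"linear":[-0.008,0,0],"turn":[0,0,0]},{"linear":[-0.018,0,0],"turn":[0,0,0]},{"linear":[-0.028,0,0],"turn":[0,0,0]},{"linear":[-0.038,0,0],"turn":[0,0,0]},{"linear":[-0.048,0,0],"turn":[0,0,0]},{"linear":[-0.056,0,0],"turn":[0,0,0]},{"linear":[-0.063,0,0],"turn":[0,0,0]},{"linear":[-0.067,0,0],"turn":[0,0,0]},{"linear":[-0.069,0,0],"turn":[0,0,0]},{"linear":[-0.069,0,0],"turn":[0,0,0]}]'
python3 -m jog '[{"linear":[-0.001,0,0],"turn":[0,0,0]},{"linear":[-0.0015,0,0],"turn":[0,0,0]},{"linear":[-0.0015,0,0],"turn":[0,0,0]},{"linear":[-0.0015,0,0],"turn":[0,0,0]}]'
```

```text
clock: 3.03
tcp_pos: [505.6, -225.5, 115.4]
ee_rot: [-3.138, -0.006, -1.456]
force: [2.7, -10.6, 0.9]
finger_gap: 0.174
clock: 3.37
tcp_pos: [505.6, -225.3, 115.4]
ee_rot: [-3.138, -0.008, -1.456]
force: [4.7, -16.4, -0.7]
finger_gap: 0.176
```

```bash
python3 -m jog '[{"linear":[-0.001,0,0],"turn":[0,0,0]},{"linear":[-0.0015,0,0],"turn":[0,0,0]},{"linear":[-0.0015,0,0],"turn":[0,0,0]},{"linear":[-0.0015,0,0],"turn":[0,0,0]}]'
python3 - <<'E'
from h import *
grab("top","t2.png",(400,215,540,335),5); grab("scene","s2.png",(350,150,550,290),4)
print(robot.sense()["force"],robot.sense()["tcp_pos"])
E
```

```text
clock: 3.7
tcp_pos: [505.6, -225.2, 115.4]
ee_rot: [-3.137, -0.011, -1.456]
force: [4.7, -23.0, -5.1]
finger_gap: 0.174
[  5.47393281 -23.52403167  -4.48766218] [ 505.58924018 -225.21440843  115.40096773]
```

View pics/t2.png

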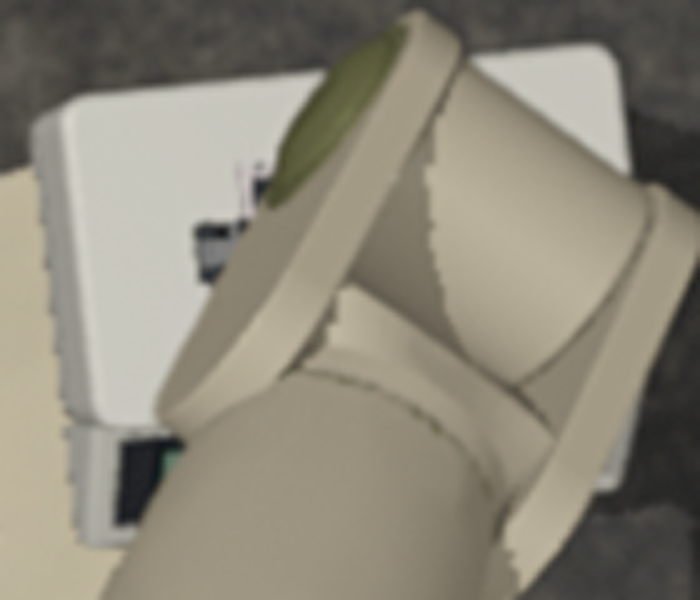

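View pics/s2.png

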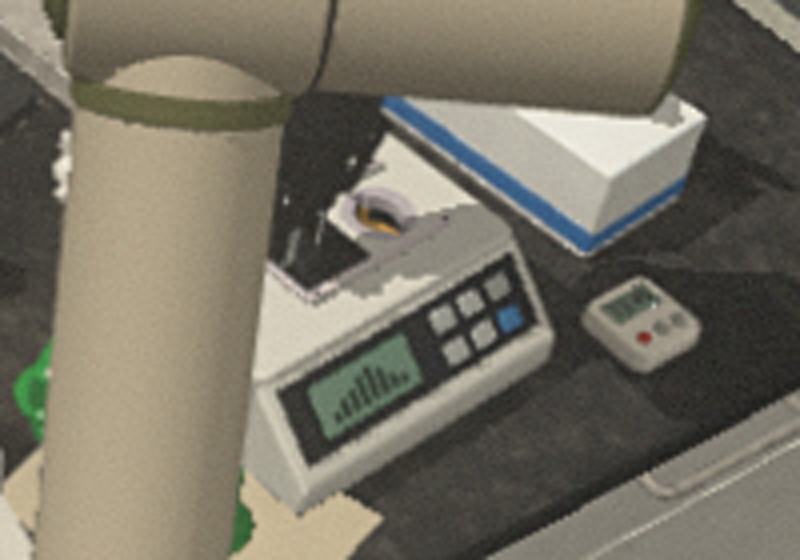

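```bash
python3 -m jog '[{"linear":[0.003,0,0],"turn":[0,0,0]},{"linear":[0.003,0,0],"turn":[0,0,0]}]'
python3 -m jog '[{"linear":[0,0,0],"turn":[0,0,0]},{"linear":[0,0,0],"turn":[0,0,0]},{"linear":[0,0,0],"turn":[0,0,0]},{"linear":[0,0,0],"turn":[0,0,0]}]' 0.05 30
python3 -m jog '[{"linear":[0,0,-0.02],"turn":[0,0,0]},{"linear":[0,0,-0.05],"turn":[0,0,0]},{"linear":[0,0,-0.085],"turn":[0,0,0]},{"linear":[0,0,-0.085],"turn":[0,0,0]},{"linear":[0,0,-0.085],"turn":[0,0,0]}]'
python3 -c "
from h import *
go(525,62.7,190,-53.4)"
```

```text
clock: 3.97
tcp_pos: [505.6, -225.5, 115.4]
ee_rot: [-3.138, -0.004, -1.456]
force: [2.8, -8.4, 3.3]
finger_gap: 0.181
clock: 4.3
tcp_pos: [504.4, -223.3, 114.0]
ee_rot: [3.141, 0.001, -1.455]
force: [-0.1, 0.9, -0.4]
finger_gap: 0.589
clock: 4.72
tcp_pos: [505.0, -223.8, 200.7]
ee_rot: [-3.139, -0.002, -1.455]
force: [-0.4, -0.4, -1.4]
finger_gap: 0.584
linear m [-0.2824 -0.0528  0.0103] turn [ -0.1   -0.15 -29.99]
```

```bash
python3 -m jog '[{"linear":[-0.2824,-0.0528,0.01],"turn":[0,0,-30]},{"linear":[-0.2824,-0.0528,0.01],"turn":[0,0,-30]},{"linear":[-0.2824,-0.0528,0.01],"turn":[0,0,-30]},{"linear":[-0.2824,-0.0528,0.01],"turn":[0,0,-30]},{"linear":[-0.2824,-0.0528,0.01],"turn":[0,0,-30]},{"linear":[-0.2824,-0.0528,0.01],"turn":[0,0,-30]},{"linear":[-0.2824,-0.0528,0.01],"turn":[0,0,-30]},{"linear":[-0.2824,-0.0528,0.01],"turn":[0,0,-30]},{"linear":[-0.2824,-0.0528,0.01],"turn":[0,0,-30]},{"linear":[-0.2824,-0.0528,0.01],"turn":[0,0,-30]}]'
python3 -m jog '[{"linear":[0,0,0],"turn":[0,0,0]},{"linear":[0,0,0],"turn":[0,0,0]},{"linear":[0,0,0],"turn":[0,0,0]}]' 0.06 60
python3 - <<'E'
from h import *
grab("top","t3.png",(400,215,540,335),5); grab("scene","s3.png",(230,150,530,310),2.6)
s=robot.sense(); print(s["joint_pos"])
go(525,62.7,76,-53.4)
E
```

```text
clock: 5.55
tcp_pos: [524.2, 62.6, 188.3]
ee_rot: [3.14, 0.001, -0.932]
force: [0.2, -0.1, 0.8]
finger_gap: 0.585
clock: 5.8
tcp_pos: [524.6, 61.8, 189.2]
ee_rot: [3.141, 0.0, -0.934]
force: [-0.2, -0.1, 0.0]
finger_gap: 0.703
[-1.03952756e-01  3.66985115e-01  1.56625220e+00 -4.69642598e-05
  1.20838906e+00  8.29237108e-01]
linear m [-0.0002 -0.0006  0.1133] turn [ 0.   -0.   -0.07]
```

View pics/t3.png

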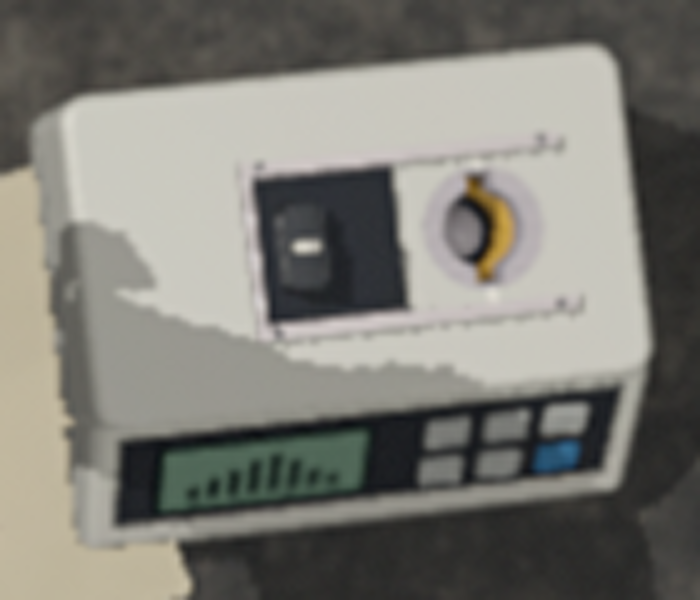

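View pics/s3.png

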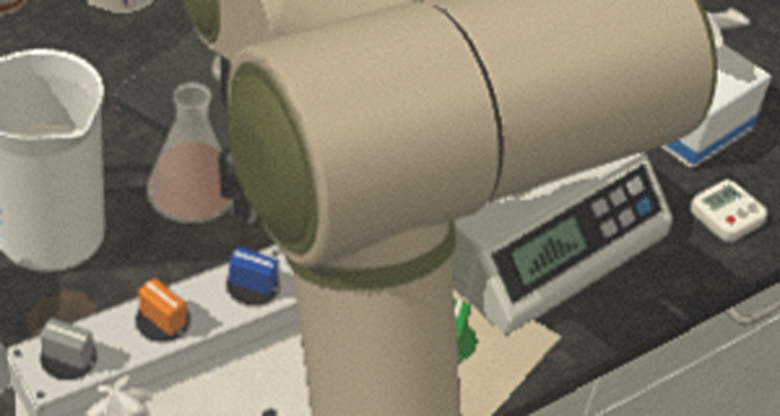

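```bash
python3 - <<'E'
from h import *
c=lambda x,y:(400+(x+.5)/5-.5,215+(y+.5)/5-.5)
P=onplane("top",[c(476,170),c(491,292)],95); print(P,P.mean(0),np.linalg.norm(P[0]-P[1]),np.degrees(np.arctan2(*(P[0]-P[1])[[1,0]])))
print("ring",onplane("top",[c(425,229),c(541,228),c(477,170),c(490,288)],95))
print("grip",onplane("top",[c(306,246)],120))
c=lambda x,y:(350+(x+.5)/4-.5,150+(y+.5)/4-.5)
print("scene ring c",onplane("scene",[c(378,212),c(339,205),c(417,215)],95))
# colour based ring fit
t=cv2.imread("pics/raw_t3.png"); im=cv2.resize(t[240:282,478:516],None,fx=18,fy=18,interpolation=2)
cv2.imwrite("pics/c5.png",im[:600,:])
lab=cv2.cvtColor(t,cv2.COLOR_BGR2LAB).astype(int)
print(lab[258,484:512].tolist())
s=cv2.imread("pics/raw_s2.png"); cv2.imwrite("pics/c6.png",cv2.resize(s[185:225,420:470],None,fx=14,fy=14,interpolation=2))
E
```

```text
[[ 539.46632803 -308.30716385   95.        ]
 [ 486.14968395 -313.99206076   95.        ]] [ 512.80800599 -311.1496123    95.        ] 53.61886411465272 6.086178023701374
ring [[ 513.66591474 -284.94795164   95.        ]
 [ 514.07249927 -337.04879355   95.        ]
 [ 539.46689247 -308.75659049   95.        ]
 [ 487.89475526 -313.57516405   95.        ]]
grip [[ 505.32187944 -225.38863296  120.        ]]
scene ring c [[ 511.27129531 -311.03412832   95.        ]
 [ 530.30828189 -291.23028212   95.        ]
 [ 495.45848842 -333.50196769   95.        ]]
[[197, 128, 131], [186, 130, 129], [184, 131, 128], [184, 131, 128], [170, 131, 128], [132, 130, 128], [112, 131, 128], [115, 131, 128], [120, 130, 128], [122, 130, 128], [110, 130, 127], [76, 129, 127], [30, 128, 126], [32, 129, 139], [80, 132, 154], [134, 133, 171], [168, 132, 178], [167, 132, 169], [152, 133, 145], [153, 131, 128], [173, 131, 127], [185, 131, 128], [186, 131, 128], [187, 130, 129], [195, 129, 131], [203, 127, 132], [204, 127, 133], [204, 127, 133]]
```

View pics/c5.png

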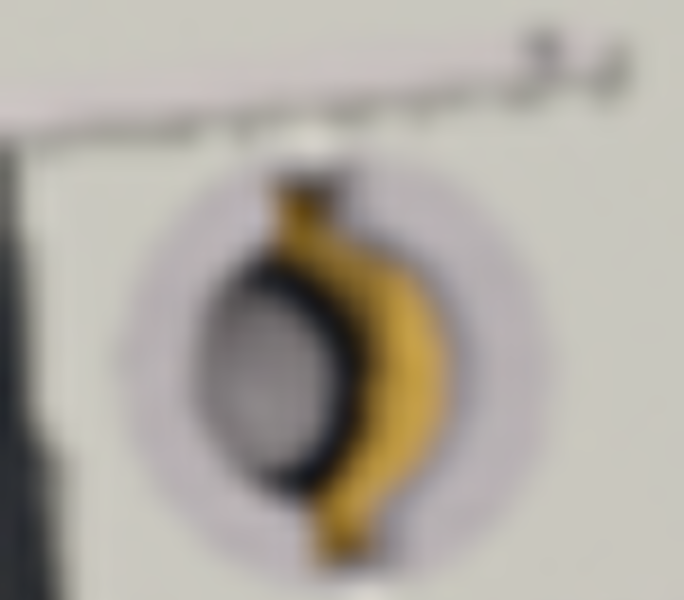

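View pics/c6.png

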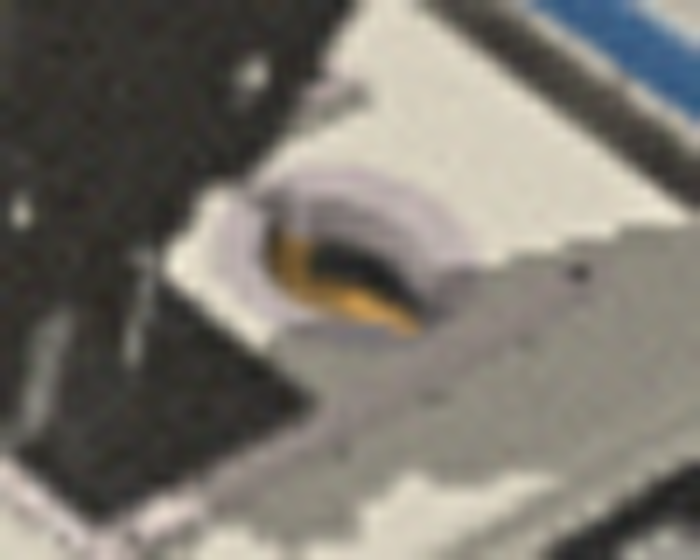

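```bash
python3 -m jog '[{"linear":[-0.0002,-0.0006,0.035],"turn":[0,0,0]},{"linear":[-0.0002,-0.0006,0.07],"turn":[0,0,0]},{"linear":[-0.0002,-0.0006,0.095],"turn":[0,0,0]},{"linear":[-0.0002,-0.0006,0.107],"turn":[0,0,0]},{"linear":[-0.0002,-0.0006,0.113],"turn":[0,0,0]},{"linear":[-0.0002,-0.0006,0.113],"turn":[0,0,0]},{"linear":[-0.0002,-0.0006,0.113],"turn":[0,0,0]}]'
python3 - <<'E'
from h import *
grab("scene","s4.png",(270,210,370,290),7)
go(525,62.7,76,-53.4)
E
```

```text
clock: 6.48
tcp_pos: [525.4, 63.2, 77.0]
ee_rot: [-3.141, -0.001, -0.932]
force: [-0.4, -0.1, 0.3]
finger_gap: 0.701
linear m [0.     0.0008 0.0014] turn [-0.08 -0.08 -0.02]
```

View pics/s4.png

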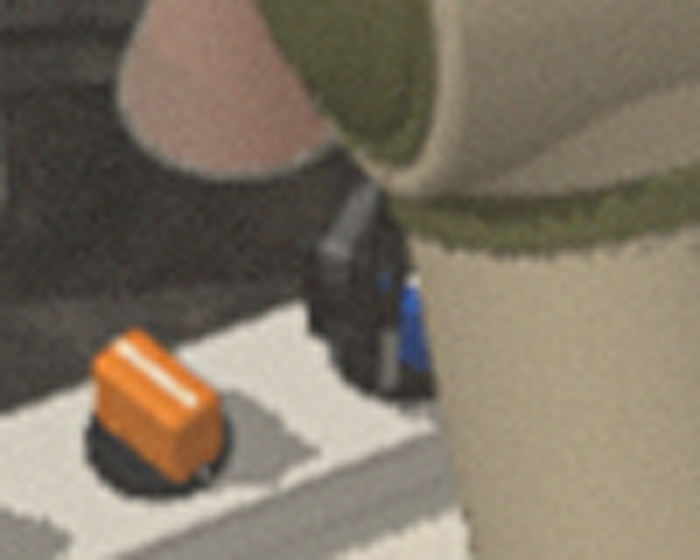

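The left finger (around pixel (318,262)) stands beside the blue grip with no contact force. I'll close the gripper.

```bash
python3 -m jog '[{"linear":[0,0.0005,0],"turn":[0,0,0]},{"linear":[0,0.0005,0],"turn":[0,0,0]},{"linear":[0,0.0005,0],"turn":[0,0,0]},{"linear":[0,0.0005,0],"turn":[0,0,0]},{"linear":[0,0.0005,0],"turn":[0,0,0]},{"linear":[0,0.0005,0],"turn":[0,0,0]},{"linear":[0,0.0005,0],"turn":[0,0,0]}]' 0.0 100
python3 -c "
from h import *
s=robot.sense();print(s['force'],s['wrist_torque'],s['tcp_pos'])"
```

```text
clock: 7.12
tcp_pos: [524.8, 63.1, 77.2]
ee_rot: [-3.141, -0.001, -0.932]
force: [-1.5, -0.1, 6.0]
finger_gap: 0.263
[-1.54479077 -0.05197299  6.03012981] [ 0.00450528  0.35936737 -0.03720013] [524.83923021  63.06086807  77.20921677]
```

```bash
python3 -m jog '[{"linear":[0,0,-0.01],"turn":[0,0,0]},{"linear":[0,0,-0.03],"turn":[0,0,0]},{"linear":[0,0,-0.06],"turn":[0,0,0]},{"linear":[0,0,-0.09],"turn":[0,0,0]},{"linear":[0,0,-0.12],"turn":[0,0,0]},{"linear":[0,0,-0.14],"turn":[0,0,0]},{"linear":[0,0,-0.14],"turn":[0,0,0]},{"linear":[0,0,-0.14],"turn":[0,0,0]}]'
python3 - <<'E'
from h import *
grab("scene","s5.png",(230,150,430,300),4)
s=robot.sense();print(s['force'],s['wrist_torque'],s['tcp_pos'],s['joint_pos'])
go(480,-120,215,-68); go(513.8,-311,215,-83.5)
E
```

```text
clock: 7.78
tcp_pos: [524.6, 63.1, 217.1]
ee_rot: [-3.14, -0.001, -0.932]
force: [-0.3, -0.5, -1.2]
finger_gap: 0.262
[-0.24357017 -0.39915744 -1.73534172] [-0.00561788 -0.02670008 -0.02376624] [524.08169125  63.10632294 215.74121339] [-1.02301125e-01  3.41429495e-01  1.52962992e+00 -1.25526406e-05
  1.27152372e+00  8.29807282e-01]
linear m [0.1207 0.1445 0.0008] turn [ 0.05  0.03 14.59]
linear m [0.2942 0.2313 0.0007] turn [5.000e-02 3.000e-02 3.009e+01]
```

View pics/s5.png

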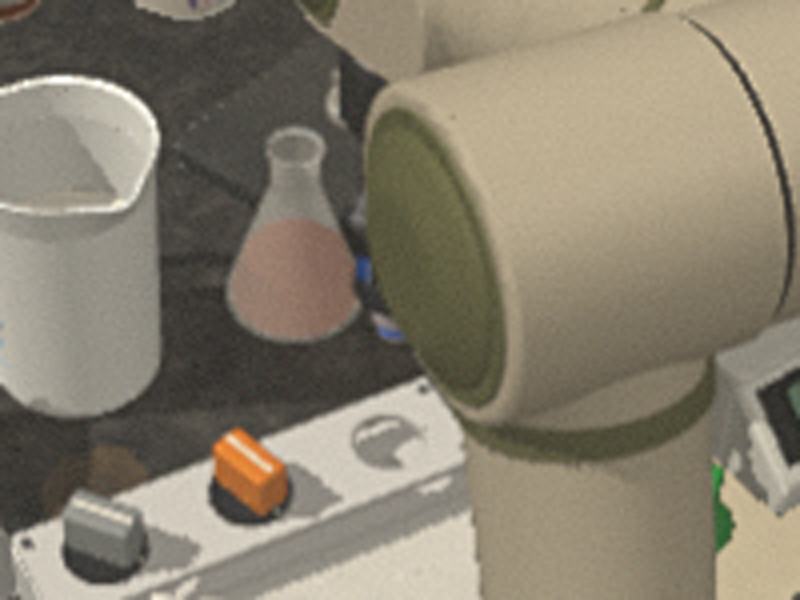

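```bash
python3 -m jog '[{"linear":[0.026,0.031,0],"turn":[0,0,3]},{"linear":[0.05,0.06,0],"turn":[0,0,6]},{"linear":[0.075,0.09,0],"turn":[0,0,9]},{"linear":[0.1,0.12,0],"turn":[0,0,12]},{"linear":[0.125,0.145,0],"turn":[0,0,15]},{"linear":[0.16,0.165,0],"turn":[0,0,18]},{"linear":[0.195,0.182,0],"turn":[0,0,22]},{"linear":[0.23,0.2,0],"turn":[0,0,25]},{"linear":[0.265,0.217,0],"turn":[0,0,28]},{"linear":[0.294,0.2313,0],"turn":[0,0,30]}]'
python3 -m jog '[{"linear":[0,0,0],"turn":[0,0,0]},{"linear":[0,0,0],"turn":[0,0,0]},{"linear":[0,0,0],"turn":[0,0,0]},{"linear":[0,0,0],"turn":[0,0,0]}]'
python3 - <<'E'
from h import *
grab("scene","s6.png",(350,110,550,260),4);grab("top","t6.png",(400,215,540,335),5)
s=robot.sense();print(s['force'],s['tcp_pos'],s['joint_pos'])
go(513.8,-311,215,-83.5)
E
```

```text
clock: 8.67
tcp_pos: [513.5, -313.2, 214.2]
ee_rot: [3.139, 0.002, -1.46]
force: [-0.6, 0.4, -1.3]
finger_gap: 0.264
clock: 9.0
tcp_pos: [514.0, -309.7, 215.7]
ee_rot: [3.141, 0.001, -1.454]
force: [-0.3, 0.3, -0.5]
finger_gap: 0.263
[-0.02513984  0.33327854 -1.60708534] [ 514.16878875 -309.80848833  216.27511159] [-7.37289713e-01  4.98997761e-01  1.29522773e+00  7.66912847e-05
  1.34776331e+00  7.17010857e-01]
linear m [0.0011 0.0005 0.0013] turn [0.01 0.02 0.17]
```

View pics/s6.png

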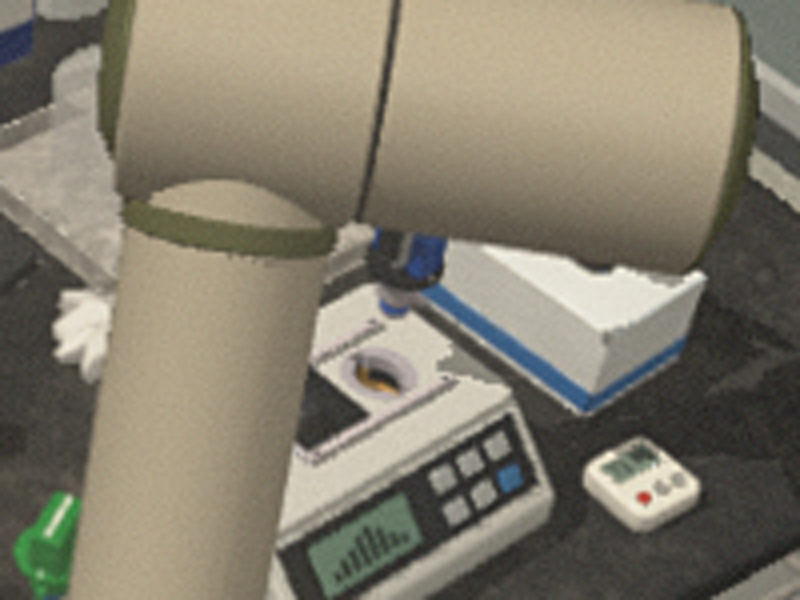

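View pics/t6.png

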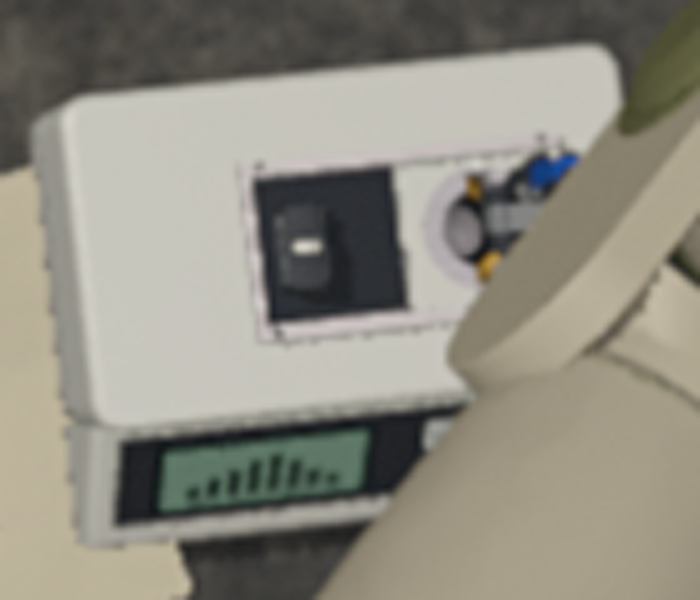

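```bash
python3 - <<'E'
from h import *
s=cv2.imread("pics/raw_s6.png"); cv2.imwrite("pics/c7.png",cv2.resize(s[160:220,425:475],None,fx=10,fy=10,interpolation=2))
print(proj("scene",[[513.8,-311,95],[514.2,-309.8,154],[514.2,-309.8,177],[514.2,-309.8,194]])-[425,160])
E
```

```text
[[18.54255167 42.08659605]
 [22.05213426 26.25587326]
 [23.63499201 19.8224621 ]
 [24.82377362 14.97728956]]
```

View pics/c7.png

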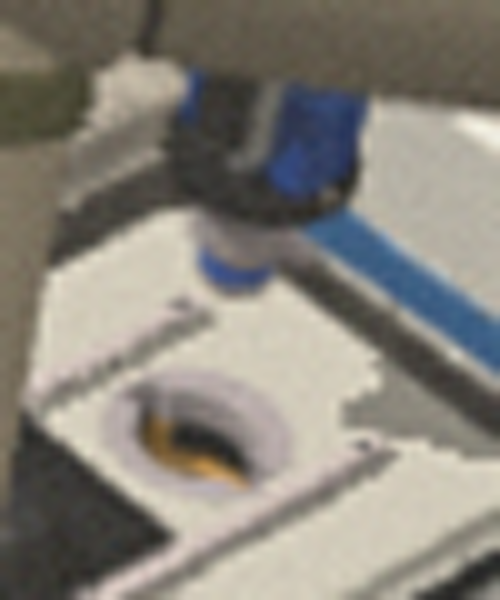

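```bash
python3 -m jog '[{"linear":[0.0011,0.0005,0.02],"turn":[0,0,0.2]},{"linear":[0.0011,0.0005,0.04],"turn":[0,0,0.2]},{"linear":[0.0011,0.0005,0.055],"turn":[0,0,0.2]},{"linear":[0.0011,0.0005,0.064],"turn":[0,0,0.2]},{"linear":[0.0011,0.0005,0.068],"turn":[0,0,0.2]},{"linear":[0.0011,0.0005,0.068],"turn":[0,0,0.2]},{"linear":[0.0011,0.0005,0.068],"turn":[0,0,0.2]},{"linear":[0.0011,0.0005,0.068],"turn":[0,0,0.2]}]'
python3 - <<'E'
from h import *
grab("scene","s7.png",(425,160,475,220),10)
s=robot.sense();print(s['force'],s['wrist_torque'],s['tcp_pos'])
go(513.8,-311,132,-83.5)
E
```

```text
clock: 9.77
tcp_pos: [514.1, -312.2, 149.4]
ee_rot: [-3.14, -0.001, -1.459]
force: [-0.6, 0.6, -0.8]
finger_gap: 0.265
[-0.46539646  0.01427917 -1.69657827] [ 0.03070878 -0.02800264 -0.06594818] [ 514.05158286 -312.2381014   149.30017641]
linear m [-0.0013  0.0001  0.0173] turn [-0.06 -0.07 -0.1 ]
```

View pics/s7.png

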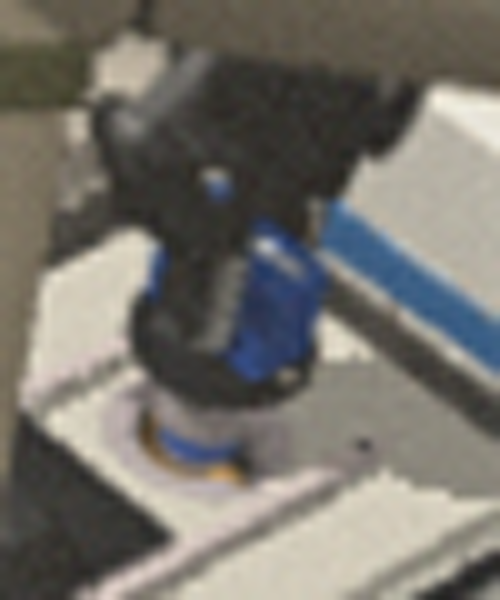

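```bash
python3 -m jog '[{"linear":[-0.0013,0,0.003],"turn":[0,0,0]},{"linear":[-0.0013,0,0.006],"turn":[0,0,0]},{"linear":[-0.0013,0,0.009],"turn":[0,0,0]},{"linear":[-0.0013,0,0.011],"turn":[0,0,0]},{"linear":[-0.0013,0,0.011],"turn":[0,0,0]},{"linear":[-0.0013,0,0.011],"turn":[0,0,0]}]'
python3 -m jog '[{"linear":[0,0,0.002],"turn":[0,0,0]},{"linear":[0,0,0.004],"turn":[0,0,0]},{"linear":[0,0,0.006],"turn":[0,0,0]},{"linear":[0,0,0.007],"turn":[0,0,0]},{"linear":[0,0,0.007],"turn":[0,0,0]}]'
python3 - <<'E'
from h import *
s=robot.sense();print(s['force'],s['wrist_torque'],s['tcp_pos'],s["ee_rot"])
E
```

```text
clock: 10.32
tcp_pos: [513.6, -310.8, 137.2]
ee_rot: [3.141, 0.0, -1.459]
force: [0.6, -0.1, -1.0]
finger_gap: 0.264
clock: 10.73
tcp_pos: [513.5, -310.7, 129.9]
ee_rot: [3.141, 0.0, -1.459]
force: [0.6, -0.6, -1.8]
finger_gap: 0.264
[ 0.60921785 -0.5876785  -1.80271082] [-0.03487895  0.00057082  0.05202072] [ 513.47521743 -310.66671409  129.93788527] [ 3.14122684e+00  4.18077815e-04 -1.45922335e+00]
```

```bash
python3 -m jog '[{"linear":[0,0,0.002],"turn":[0,0,0]},{"linear":[0,0,0.004],"turn":[0,0,0]},{"linear":[0,0,0.006],"turn":[0,0,0]},{"linear":[0,0,0.008],"turn":[0,0,0]},{"linear":[0,0,0.01],"turn":[0,0,0]},{"linear":[0,0,0.011],"turn":[0,0,0]},{"linear":[0,0,0.011],"turn":[0,0,0]}]'
python3 - <<'E'
from h import *
s=robot.sense();print(s['force'],s['wrist_torque'],s['tcp_pos'],s["ee_rot"])
E
```

```text
clock: 11.32
tcp_pos: [513.8, -310.9, 119.8]
ee_rot: [-3.141, -0.001, -1.459]
force: [-2.5, 1.7, 7.2]
finger_gap: 0.262
[-2.51356443  1.71909793  7.19180698] [0.26585622 0.3192307  0.07956661] [ 513.79690987 -310.86094205  119.84237718] [-3.14095005e+00 -6.99431913e-04 -1.45916902e+00]
```

```bash
python3 -m jog '[{"linear":[0,0,0.0015],"turn":[0,0,0]},{"linear":[0,0,0.003],"turn":[0,0,0]},{"linear":[0,0,0.004],"turn":[0,0,0]},{"linear":[0,0,0.004],"turn":[0,0,0]},{"linear":[0,0,0.004],"turn":[0,0,0]}]'
python3 - <<'E'
from h import *
grab("scene","s8.png",(425,160,475,220),10)
s=robot.sense();print(s['force'],s['wrist_torque'],s['tcp_pos'],s["ee_rot"],s["joint_pos"])
E
```

```text
clock: 11.73
tcp_pos: [513.9, -311.1, 117.2]
ee_rot: [-3.14, -0.002, -1.459]
force: [-4.6, 2.3, 14.9]
finger_gap: 0.265
[-3.84286774  2.79910545 14.54764333] [6.43173862e-01 7.06088364e-01 1.01372395e-04] [ 513.95969447 -311.0656842   117.22226511] [-3.14017389e+00 -1.71783636e-03 -1.45908362e+00] [-7.39048534e-01  5.93086128e-01  1.41516605e+00 -7.31077420e-05
  1.13111349e+00  7.20064913e-01]
```

View pics/s8.png

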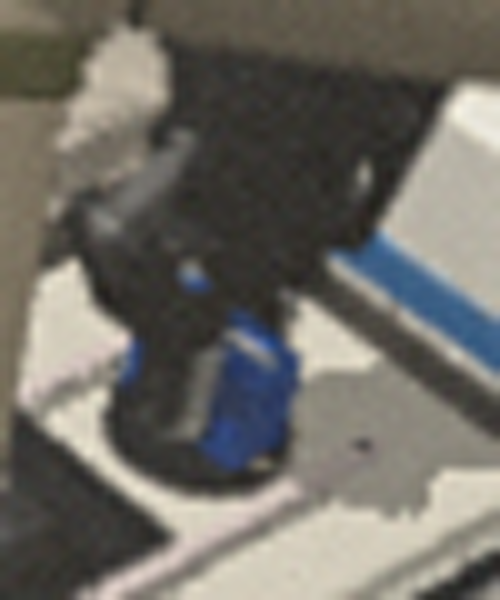

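```bash
python3 -m jog '[{"linear":[0,0,0.001],"turn":[0,0,2]},{"linear":[0,0,0.001],"turn":[0,0,5]},{"linear":[0,0,0.001],"turn":[0,0,9]},{"linear":[0,0,0.001],"turn":[0,0,13]},{"linear":[0,0,0.001],"turn":[0,0,17]},{"linear":[0,0,0.001],"turn":[0,0,21]},{"linear":[0,0,0.001],"turn":[0,0,25]},{"linear":[0,0,0.001],"turn":[0,0,28]},{"linear":[0,0,0.001],"turn":[0,0,30]},{"linear":[0,0,0.001],"turn":[0,0,30]}]'
python3 - <<'E'
from h import *
s=robot.sense();print(s['force'],s['wrist_torque'],s['tcp_pos'],s["ee_rot"],s["joint_pos"])
E
```

```text
clock: 12.62
tcp_pos: [514.6, -311.8, 117.2]
ee_rot: [-3.137, -0.002, -1.985]
force: [-2.3, 0.1, 18.4]
finger_gap: 0.262
[-2.25517536  0.13351858 18.36472875] [ 0.36874564  0.5230117  -0.01300334] [ 514.56364772 -311.76156135  117.20710369] [-3.13671864e+00 -1.94042042e-03 -1.98453767e+00] [-7.39141998e-01  5.93437851e-01  1.41461527e+00 -3.10296035e-04
  1.12830098e+00  1.24552307e+00]
```

```bash
python3 -m jog '[{"linear":[0,0,0],"turn":[0,0,4]},{"linear":[0,0,0],"turn":[0,0,9]},{"linear":[0,0,0],"turn":[0,0,14]},{"linear":[0,0,0],"turn":[0,0,19]},{"linear":[0,0,0],"turn":[0,0,24]},{"linear":[0,0,0],"turn":[0,0,29]},{"linear":[0,0,0],"turn":[0,0,34]},{"linear":[0,0,0],"turn":[0,0,38]},{"linear":[0,0,0],"turn":[0,0,40]},{"linear":[0,0,0],"turn":[0,0,40]}]'
python3 - <<'E'
from h import *
s=robot.sense();print(s['force'],s['wrist_torque'],s['tcp_pos'],s["ee_rot"],s["joint_pos"])
E
python3 -m jog '[{"linear":[0,0,0],"turn":[0,0,2]},{"linear":[0,0,0],"turn":[0,0,4]},{"linear":[0,0,0],"turn":[0,0,6]},{"linear":[0,0,0],"turn":[0,0,8]},{"linear":[0,0,0],"turn":[0,0,8]}]'
python3 - <<'E'
from h import *
s=robot.sense();print(s['force'],s['wrist_torque'],s['tcp_pos'],s["ee_rot"],s["joint_pos"])
E
```

```text
clock: 13.45
tcp_pos: [514.2, -312.3, 117.2]
ee_rot: [-3.136, 0.001, -2.683]
force: [-3.6, -0.8, 18.1]
finger_gap: 0.265
[-3.58706292 -0.80567711 18.10506493] [-0.01030124  0.93155028  0.05771551] [ 514.21407104 -312.25460099  117.19829707] [-3.13620911e+00  6.21368903e-04 -2.68268281e+00] [-7.39703555e-01  5.93464428e-01  1.41459600e+00 -1.52586347e-03
  1.12829176e+00  1.94363070e+00]
clock: 13.87
tcp_pos: [514.0, -312.3, 117.2]
ee_rot: [-3.136, 0.001, -2.822]
force: [-5.1, -1.1, 18.2]
finger_gap: 0.265
[-5.05299083 -1.0726334  18.19206745] [-0.03690184  1.11339184  0.05370008] [ 514.04900909 -312.33534615  117.19563127] [-3.13644633e+00  1.02478900e-03 -2.82219290e+00] [-7.39891060e-01  5.93412806e-01  1.41469160e+00 -1.79852606e-03
  1.12849960e+00  2.08307022e+00]
```

```bash
for i in 1 2; do python3 -m jog '[{"linear":[0,0,0],"turn":[0,0,1]},{"linear":[0,0,0],"turn":[0,0,2]},{"linear":[0,0,0],"turn":[0,0,2]},{"linear":[0,0,0],"turn":[0,0,2]}]' | grep ee_rot
python3 -c "
from h import *
s=robot.sense();print(s['force'],s['wrist_torque'],s['effort'],s['tcp_pos'],s['ee_rot'][2],s['joint_pos'][5])"; done
```

```text
ee_rot: [-3.136, 0.001, -2.855]
[-4.4060895  -1.17128453 18.48376508] [-0.08072251  1.1391616   0.02896528] [  2.31190704 -40.71974158 -18.82979751   1.09544601  -1.04639903
   0.0956104 ] [ 514.04874678 -312.32748244  117.21675866] -2.855407756341149 2.116323198146008
ee_rot: [-3.136, 0.001, -2.89]
[-5.2794941  -1.77680888 19.54433062] [-0.07826487  1.18215581  0.09287495] [  2.37498745 -40.67479491 -18.86578918   1.15967844  -1.08562388
   0.14117117] [ 514.02180393 -312.32783837  117.23098947] -2.8901786192109196 2.151155880141091
```

```bash
for i in 1 2; do python3 -m jog '[{"linear":[0,0,0],"turn":[0,0,1]},{"linear":[0,0,0],"turn":[0,0,2]},{"linear":[0,0,0],"turn":[0,0,2]},{"linear":[0,0,0],"turn":[0,0,2]}]' | grep -E "ee_rot|gap"
python3 -c "
from h import *
s=robot.sense();print(s['force'],s['wrist_torque'],s['effort'][5],s['tcp_pos'],s['ee_rot'][2],s['joint_pos'][5])"; done
python3 - <<'E'
from h import *
grab("scene","s9.png",(425,160,475,220),10); grab("top","t9.png",(400,215,540,335),5)
E
```

```text
ee_rot: [-3.136, 0.001, -2.924]
finger_gap: 0.266
[-5.85155611 -1.52063262 18.56955231] [-0.03528148  1.20026275  0.46155254] 0.5078418552875519 [ 513.97183229 -312.3063862   117.23965715] -2.924199942225956 2.185393795068551
ee_rot: [-3.136, 0.001, -2.958]
finger_gap: 0.26
[-6.33880292 -2.11371826 18.65970507] [-0.03702627  1.20224713  0.96877215] 0.9543788060545921 [ 513.94632495 -312.26233562  117.21381454] -2.9580819483729406 2.2195829016533164
```

View pics/s9.png

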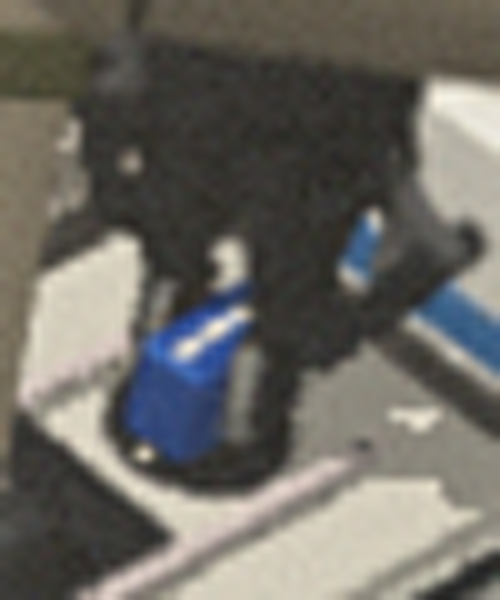

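View pics/t9.png

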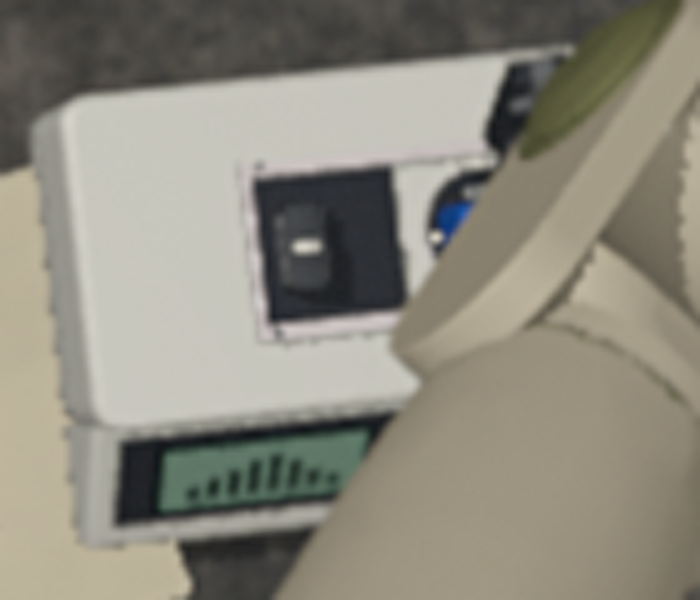

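```bash
python3 -m jog '[{"linear":[0,0,0],"turn":[0,0,-1]},{"linear":[0,0,0],"turn":[0,0,-1]},{"linear":[0,0,0],"turn":[0,0,-1]},{"linear":[0,0,0],"turn":[0,0,-1]},{"linear":[0,0,0],"turn":[0,0,-1]},{"linear":[0,0,0],"turn":[0,0,-1]},{"linear":[0,0,0],"turn":[0,0,-1]},{"linear":[0,0,0],"turn":[0,0,-1]}]'
python3 - <<'E'
from h import *
s=robot.sense();print(s['force'],s['wrist_torque'],s['tcp_pos'],s['ee_rot'][2],s["qvel"].round(4))
grab("scene","s10.png",None,1)
E
```

```text
clock: 15.97
tcp_pos: [514.0, -312.2, 117.2]
ee_rot: [-3.137, 0.001, -2.941]
force: [-5.6, -2.5, 19.7]
finger_gap: 0.265
[-5.58655373 -2.50169953 19.70391073] [-0.0856185   1.14936808  0.67487103] [ 513.99621054 -312.23845402  117.20126687] -2.941203057679039 [ 0.0015  0.0015  0.0031 -0.0009  0.0006 -0.0008]
```

View pics/s10.png

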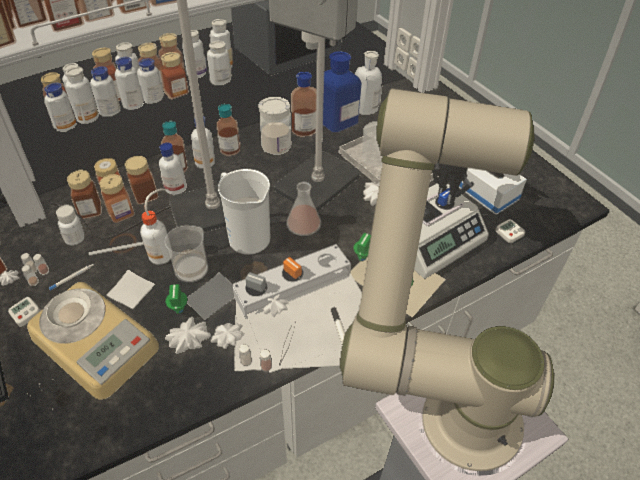

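The other two standards are still in the stand, at (256,284) and (292,268). The flask (303,212), the beaker (190,252) and the green look-alikes haven't moved. The standard is held steady against its stops, so I'm handing in.

```bash
python3 -c "
from rig import robot
print(robot.hand_in())
s=robot.sense();print(s['clock'],s['tcp_pos'],s['force'],s['finger_gap'])"
```

```text
the job is handed in; nothing more can be done
None
the job is handed in; nothing more can be done
```

The job is handed in at about 16 s. The shutter is open and the blue standard is in the port, pushed down and turned clockwise to its stop. The arm is still gripping it there.

- **Shutter:** it stopped against its end stop, and I pressed on it there with about 23 N. The grip's measured travel was 67.7 mm rather than the nominal 70 mm. The open grip then sat 86 mm from the port in the images, as it should, so it had probably started slightly open, or closing the jaws nudged it.
- **Seating:** the standard went in with no side jam. The TCP is at z 117.2 mm, which matches the expected home height. The push is 18–20 N, more than the ejector's 10 N, so the flange is bearing on its seat.
- **Turn:** the gripper turned about 85° clockwise. Torque rose from about 0.1 to 0.97 N m at the stop, more than the return spring's 0.10 N m. I eased back 1° and left it holding at about 0.67 N m. The turn is past the nominal 80°, which I put down to play and give in the grip and arm.
- **Everything else:** the last picture shows the grey and orange standards in the stand, and the flask, beaker and green look-alikes where they were.

No check failed. The two cameras disagreed by about 1–3 mm on positions, which the fit tolerated. After hand-in the robot gave no further readings.

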